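# Free the die of a binding punch

## Task

Get the binding punch ready for a die change: slide its transport lock back to the end stop so that the fork comes clear of the die pin, then pull the sprung die pin fully up, out of its seat hole. Finish with the fingers still holding the pin fully up by its knob, with the lock left at its end stop, so that I can draw out the die; leave the things on and around the punch where they are.

Things in the scene. Friction and masses are not known exactly. Their poses are not given: they have to be found in the camera images.
- punch: white binding punch fixed to the desk, 200 mm (its x) by 320 mm (its y), deck 70 mm high; origin at the centre of its underside; x away from the robot, y to the left, turned up to 0.4 rad. On the deck at x = -30 mm: die pin at y = +90, lock rail (30 wide, 42 high over deck) from y = +45 to -75, unused low dial at y = -125. A folded lever bar, up to 72 mm high, runs round its ends and far side
- lock_slide (a joint): travel of the transport lock in m: 0 fully locked, 0.055 at the end stop. Grows as the grip slides along the punch's -y, away from the pin. Starts between 0 and 0.018, rubs with 3 N, stays where left. Its flat steel fork straddles the pin's neck above the collar and blocks the pin physically until the travel passes 0.041
- lock_grip (a point): on the transport lock's grip: an upright black block, 18 mm along punch x, 28 along y, 36 tall, on a flat steel bar 26 mm wide that rides on the rail. The point is on its centre line, 12 mm below its top, 24 above the bar, 141 above the desk; axes as the punch's. The end stop is a steel post 16 mm wide, 8.5 mm higher than the bar, met by the block's -y face
- die_pin (a joint): lift of the die pin in m: 0 seated, 0.018 fully up against its stop. A spring draws it down, 6 N when seated to 13 N fully up; it snaps home when let go. At 0.011 its tip just leaves the seat hole
- pin_knob (a point): centre of the die pin's knob: upright black cylinder, 26 mm diameter, 30 mm tall, centre 135 mm above the desk when seated. Below it: a neck 10 mm thick, 8 long; a collar 22 mm wide, 4 thick; a steel guide bridge, top 108 mm above the desk (22 mm along punch x, 59 along y). It pulls straight up
- seat_hole (a point): mouth of the seat hole in the steel die tongue, on the pin's axis, 82 mm above the desk; the seated pin goes 11 mm into it
- pin_tip (a point): lower end of the die pin, an 8 mm steel shank; 71 mm above the desk when seated
- stapler_mid (a point): black desk stapler lying flat, 140 x 36 x 50 mm, left of the punch, loose; bystander; point at its centre, half-way up
- mug_mid (a point): white mug with a handle, 82 mm across, 95 mm high, right of the punch, loose; bystander; point at its centre, half-way up
- tape_mid (a point): grey tape dispenser with a roll, 150 x 55 x 77 mm, beyond the punch, loose; bystander; point at its centre, half-way up
- eraser_mid (a point): white eraser in a card sleeve, 22 x 46 x 12 mm, lying on the punch's metal cover strip, loose; bystander; point at its centre, half-way up
- clip_tin_mid (a point): round closed metal tin, 75 mm across, 27 mm high, beyond the punch, loose; bystander; point at its centre, half-way up

How it is judged:
By the outcome, as a careful person would: the job done as asked, in the order asked, and still so for the second after the job is handed in, while the arm keeps its last pose, push and grip.
It also fails if it takes over 38 s, if anything falls off the work surface, if the arm or the gripper's body presses on something with over 40 N, if the wrist force passes 120 N, or if a joint passes its speed limit or range.

## Robot

A 6-joint arm with a two-finger parallel gripper is mounted at the origin on the work surface. World frame = base frame: x ahead of the robot, y to its left, z up, the work surface at z = 0. Lengths are in m, angles in rad, forces in N, time in s.
With the tool pointing down it reaches from about 0.375 to 0.9 m from the base axis. Payload 3.1 kg.
Tool frame: the origin (TCP) lies midway between the tips of the shut fingers; the grasp point (between the pads) lies 19 mm behind it (manip.grasp_offset is the distance from the TCP to the grasp point, in m); z points along the fingers, y is the line along which they close (so a half turn about z gives the same grasp; the last joint's range is limited). The gripper opens to 85 mm and grips with 20 to 120 N. Pads are 22 mm wide; open, the fingers measure 114 mm over their backs; the gripper's body (76 mm by 85 mm) begins 54 mm behind the grasp point. The pads swing forward as they close: fully open they stand 13 mm farther back than shut.
Start: joints at [-1.464, 0.527, 1.433, -0, 1.181, -0.178], TCP at [0.176, -0.6, 0.197] pointing down, gripper open.
Joint ranges: [-3.08, 3.08], [-0.75, 2.2], [0.22, 2.44], [-1.43, 4.57], [0, 2.65], [-2.85, 2.85]. Speed limits (rad/s): [2.79, 2.79, 3.14, 3.14, 3.14, 3.14].

## Interface

Orientations are given as a unit quaternion [x, y, z, w].
In Python, from station import sensors, cams, order, manip gives the robot as it stands.
- The arm moves only by the tool move_arm, never from a script. Its argument "targets" is a list of rows, each an object of numbers: "dx", "dy", "dz": the shift along the world's x, y, z normalised to -1 to 1, where 1 is 25 mm; "rx", "ry", "rz": the turn, a rotation vector about the world's x, y, z normalised to -1 to 1, where 1 is 30 degrees. A call has exactly 10 rows; each row shifts and turns the commanded pose from where the row before left it; what a row does not reach is not made up. A row lasts 1/8 s, in which the tool goes at most 62.5 mm and 10.7 degrees, less where a joint would pass 70% of its speed; a pose out of reach is approached as far as the arm can. A call with a number of a shift or a turn outside -1 to 1 is refused whole. A call with a gripper value outside its range is refused whole. "claw" is the opening in per cent of the stroke, from 0 (shut) to 100 (fully open), set as the call begins (left out, the last holds). The fingers move at their own pace and stop on an object; "newtons" is the grip in N (left out, the last holds). Time passes only in rows, so rows that do not move let the fingers close, or fill a call up. It gives the time, the measured TCP pose, the force, the opening and the grip force at its end, in the units of the state.
- sensors.sense(): the state, without advancing time (a new reading comes with each control period).
- cams.snapshot(name): name is "scene" or "top" or "wrist"; returns the picture (384x512x3 uint8, red, green, blue); there is no depth.
- cams.camera_model(name): a dict with "fx", "fy", "cx", "cy" (pixels), "extrinsics" (4x4, takes a point from world to camera coordinates). Camera axes: x right, y down, z forward; pixel columns grow to the right and rows downward; lengths in m; the calibration is good to about 2 mm. A picture is of the moment at which its call begins: read the wrist's pose just before it. camera_model takes no time and is no camera call; for the wrist camera it gives the pose at the moment of the call.
- order.sign_off(): hands the job in; it is judged then, once.
The state is a dict: "t": time; "q": joint angles; "qd": joint speeds; "tau": joint torques, N m; "tcp_pos": TCP position; "tool_rot": TCP orientation; "force": force on the tool from outside, world axes, zero at the start; "ft_torque": the same for the moment, N m; "finger_gap": opening from 0.0 (shut) to 1.0 (fully open); "gripper_force": force on a finger pad.
Only numpy, scipy, OpenCV 4.12 (cv2) and the standard library are available. Lean on these libraries where they do the work, as an engineer would, in place of code of your own. Each camera call takes 0.05 s, during which the arm holds its last target. There are 200 camera calls.

## Working session

There is one attempt and no reset: what is moved stays moved. The work goes in short steps, Python scripts to look and compute and a tool call to move; the robot and the scene stay as the last step left them, time stands still between calls to the robot, and variables do not carry over. Pictures are saved under pics/ and viewed, at most 10 in all, crops included, and the job is handed in when it is done.

Besides the shell and the picture viewer there is one more tool, called after "Emit:" as name(argument=value, ...), one argument or row to a line, values as JSON. move_arm: Moves the arm, as the interface text tells. Scaled input: -1 to 1 covers 25 mm each way for a shift and 30 degrees each way for a turn. Its arguments: {"type":"object","properties":{"targets":{"type":"array"},"claw":{"type":"number"},"newtons":{"type":"number"}},"required":["targets"]}

```bash
mkdir -p pics
cat > h.py <<'E'
import numpy as np, cv2
from station import sensors, cams, order, manip
def snap(n,f):
    m=cams.camera_model(n); im=cams.snapshot(n); cv2.imwrite('pics/'+f,im[:,:,::-1]); return im,m
def ray(m,u,v):
    E=np.array(m['extrinsics']);R=E[:3,:3];t=E[:3,3]
    d=R.T@np.array([(u-m['cx'])/m['fx'],(v-m['cy'])/m['fy'],1]);return -R.T@t,d
def onz(m,u,v,z):
    o,d=ray(m,u,v);return o+d*(z-o[2])/d[2]
def proj(m,p):
    E=np.array(m['extrinsics']);c=E[:3,:3]@np.array(p)+E[:3,3];return m['fx']*c[0]/c[2]+m['cx'],m['fy']*c[1]/c[2]+m['cy']
def two(m1,p1,m2,p2):
    o1,d1=ray(m1,*p1);o2,d2=ray(m2,*p2)
    A=np.stack([d1,-d2],1);s=np.linalg.lstsq(A,o2-o1,rcond=None)[0]
    a=o1+d1*s[0];b=o2+d2*s[1];return (a+b)/2,np.linalg.norm(a-b)
E
python3 - <<'E'
from h import *
for n in('scene','top'):
    im,m=snap(n,n+'0.png'); print(n,m['fx'],-np.array(m['extrinsics'])[:3,:3].T@np.array(m['extrinsics'])[:3,3])
    cv2.imwrite('pics/%s0b.png'%n,cv2.resize(im[:,:,::-1],(800,600),interpolation=cv2.INTER_CUBIC))
print(sensors.sense()); print(manip.grasp_offset)
E
```

```text
scene 415.8701754853907 [ 1.31432022 -0.13456206  0.84747192]
top 470.2716610629811 [0.41296292 0.03318541 1.17668814]
{'t': 0.1, 'q': array([-1.46447592e+00,  5.28385489e-01,  1.43375341e+00, -1.04747196e-07,
        1.18140580e+00, -1.78487490e-01]), 'qd': array([ 0.00160238, -0.0047877 , -0.00342199,  0.00166771,  0.00071159,
       -0.00110975]), 'tau': array([-7.66479479e-05, -4.43304563e+01, -1.78586519e+01, -2.00103641e-04,
        3.87495689e-03, -2.27705607e-05]), 'tcp_pos': array([ 0.1755684 , -0.5991041 ,  0.19563059]), 'tool_rot': array([ 9.89877207e-01,  1.41923087e-01,  3.51623317e-05, -9.75389620e-04]), 'force': array([ 0.22166246, -1.35954875,  0.42937816]), 'ft_torque': array([ 0.00607841, -0.0370192 ,  0.09260961]), 'gripper_force': 0.0, 'finger_gap': 0.9990579900307397}
0.0187
```

View pics/scene0b.png

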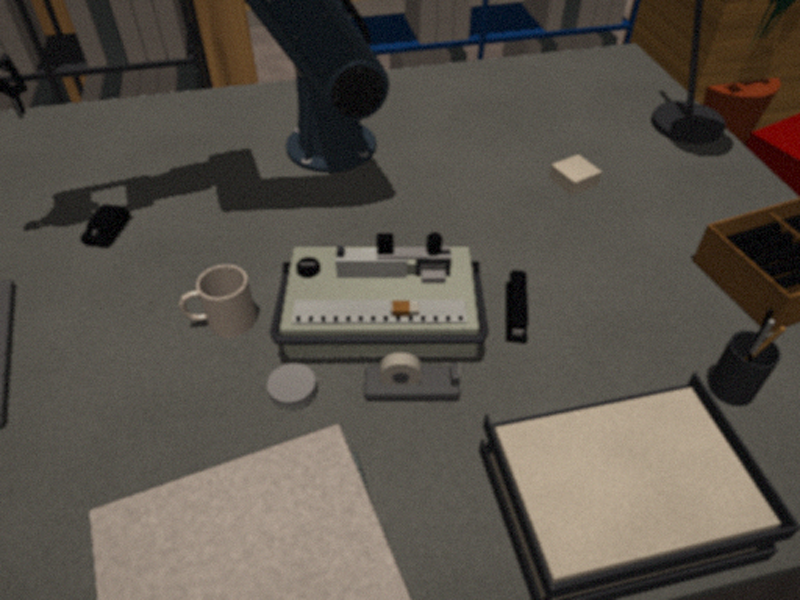

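View pics/top0b.png

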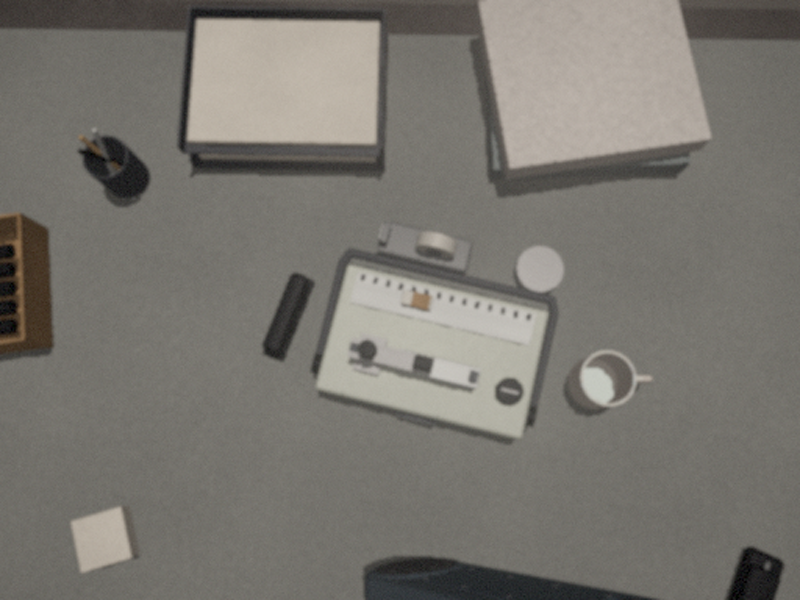

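Scene view (800x600 scale): knob at (434,242), grip block at (385,243), dial at (308,267). Top view: knob (367,349), grip (423,365), end post (474,377), dial (509,391), with the eraser on the cover strip at (416,299).

Run:
```python
from h import *
res={}
for n,pts in(('top',dict(knob=(367,349),grip=(423,365),dial=(509,391))),('scene',dict(knob=(434,242),grip=(385,243),dial=(308,267)))):
    im=cv2.imread('pics/%s0.png'%n); m=cams.camera_model(n); g=im.max(2)
    for k,(u,v) in pts.items():
        u*=.64;v*=.64
        mask=(g<75).astype(np.uint8); nn,l,st,c=cv2.connectedComponentsWithStats(mask)
        i=[j for j in range(1,nn) if st[j,4]<900 and np.hypot(*(c[j]-[u,v]))<9]
        for j in i:
            x,y,w,h,a=st[j]; print(n,k,st[j],c[j].round(1)); res[n,k]=c[j]
            for z in(.141,.150):print('   z',z,onz(m,*c[j],z).round(4))
mt,ms=cams.camera_model('top'),cams.camera_model('scene')
for k in('knob','grip','dial'):
    if ('top',k) in res and ('scene',k) in res: print(k,two(mt,res['top',k],ms,res['scene',k]))
# deck: greenish
im=cv2.imread('pics/top0.png').astype(int); mask=((im[:,:,1]-im[:,:,0]>8)&(im[:,:,1]>130)).astype(np.uint8)
mask=cv2.morphologyEx(mask,cv2.MORPH_CLOSE,np.ones((15,15)))
c=max(cv2.findContours(mask,0,2)[0],key=cv2.contourArea); r=cv2.minAreaRect(c); b=cv2.boxPoints(r)
B=np.array([onz(mt,*p,.07) for p in b]); print(r,B.round(4),[np.linalg.norm(B[i]-B[i-1]).round(4) for i in range(4)])
```

```text
top knob [230 222   3   2   3] [231.  222.3]
   z 0.141 [0.5354 0.1102 0.141 ]
   z 0.15 [0.5343 0.1095 0.15  ]
top knob [231 225   8   4  12] [234.6 226.9]
   z 0.141 [0.5253 0.1019 0.141 ]
   z 0.15 [0.5243 0.1013 0.15  ]
top grip [266 234   1   1   1] [266. 234.]
   z 0.141 [0.5108 0.0323 0.141 ]
   z 0.15 [0.51   0.0323 0.15  ]
top dial [322 256   1   1   1] [322. 256.]
   z 0.141 [ 0.4648 -0.0907  0.141 ]
   z 0.15 [ 0.4644 -0.0896  0.15  ]
scene knob [272 148  16  16 162] [278.  155.7]
   z 0.141 [0.5407 0.0992 0.141 ]
   z 0.15 [0.5505 0.0962 0.15  ]
scene grip [240 149  13  14 161] [246.  155.2]
   z 0.141 [0.5205 0.0196 0.141 ]
   z 0.15 [0.5306 0.0176 0.15  ]
scene dial [190 165  15  13 158] [196.8 170.8]
   z 0.141 [ 0.5506 -0.1109  0.141 ]
   z 0.15 [ 0.5603 -0.1112  0.15  ]
knob (array([0.52675687, 0.10307821, 0.12831012]), np.float64(0.000613029613692108))
grip (array([0.51074324, 0.02696682, 0.13153655]), np.float64(0.010804580226421492))
dial (array([ 0.46814868, -0.10414659,  0.0637508 ]), np.float64(0.008491180004807941))
((380.765869140625, 44.22833251953125), (109.861328125, 133.7342987060547), 81.25383758544922) [[ 1.1256 -0.0627  0.07  ]
 [ 1.1892 -0.4079  0.07  ]
 [ 0.8885 -0.4337  0.07  ]
 [ 0.83   -0.104   0.07  ]] [np.float64(0.2985), np.float64(0.351), np.float64(0.3018), np.float64(0.3349)]
```

Emit:
move_arm(
  targets=[
    {"dx": 0.43, "dy": 0.84, "dz": 0.4, "rz": 0.065},
    {"dx": 0.43, "dy": 0.84, "dz": 0.4, "rz": 0.065},
    {"dx": 0.43, "dy": 0.84, "dz": 0.4, "rz": 0.065},
    {"dx": 0.43, "dy": 0.84, "dz": 0.4, "rz": 0.065},
    {"dx": 0.43, "dy": 0.84, "dz": 0.4, "rz": 0.065},
    {"dx": 0.43, "dy": 0.84, "dz": 0.4, "rz": 0.065},
    {"dx": 0.43, "dy": 0.84, "dz": 0.4, "rz": 0.065},
    {"dx": 0.43, "dy": 0.84, "dz": 0.4, "rz": 0.065},
    {"dx": 0.43, "dy": 0.84, "dz": 0.4, "rz": 0.065},
    {"dx": 0.43, "dy": 0.84, "dz": 0.4, "rz": 0.065},
  ],
)

```text
schema error: expected keys dx, dy, dz, rx, ry, rz
```

Emit:
move_arm(
  targets=[
    {"dx": 0.43, "dy": 0.84, "rz": 0.065},
    {"dx": 0.43, "dy": 0.84, "rz": 0.065},
    {"dx": 0.43, "dy": 0.84, "rz": 0.065},
    {"dx": 0.43, "dy": 0.84, "rz": 0.065},
    {"dx": 0.43, "dy": 0.84, "rz": 0.065},
    {"dx": 0.43, "dy": 0.84, "rz": 0.065},
    {"dx": 0.43, "dy": 0.84, "rz": 0.065},
    {"dx": 0.43, "dy": 0.84, "rz": 0.065},
    {"dx": 0.43, "dy": 0.84, "rz": 0.065},
    {"dx": 0.43, "dy": 0.84, "rz": 0.065},
  ],
)

```text
schema error: expected keys dx, dy, dz, rx, ry, rz
```

Emit:
move_arm(
  targets=[
    {"dx": 0.43, "dy": 0.84, "rz": 0.065},
    {"dx": 0.43, "dy": 0.84, "rz": 0.065},
    {"dx": 0.43, "dy": 0.84, "rz": 0.065},
    {"dx": 0.43, "dy": 0.84, "rz": 0.065},
    {"dx": 0.43, "dy": 0.84, "rz": 0.065},
    {"dx": 0.43, "dy": 0.84, "rz": 0.065},
    {"dx": 0.43, "dy": 0.84, "rz": 0.065},
    {"dx": 0.43, "dy": 0.84, "rz": 0.065},
    {"dx": 0.43, "dy": 0.84, "rz": 0.065},
    {"dx": 0, "dy": 0, "rz": 0},
  ],
)

```text
schema error: expected keys dx, dy, dz, rx, ry, rz
```

Run:
```python
from h import *
s=sensors.sense(); print(s['t'],s['tcp_pos'],s['tool_rot'],s['q'],s['force'])
im,m=snap('wrist','w1.png'); E=np.array(m['extrinsics']); print(m['fx'],-E[:3,:3].T@E[:3,3],E[:3,:3])
np.save('w1.npy',E); cv2.imwrite('pics/w1b.png',cv2.resize(im[:,:,::-1],(800,600),interpolation=cv2.INTER_CUBIC))
```

```text
0.1 [ 0.1755684  -0.5991041   0.19563059] [ 9.89877207e-01  1.41923087e-01  3.51623317e-05 -9.75389620e-04] [-1.46447592e+00  5.28385489e-01  1.43375341e+00 -1.04747196e-07
  1.18140580e+00 -1.78487490e-01] [ 0.22166246 -1.35954875  0.42937816]
282.1217887475569 [ 0.2491507  -0.57790375  0.37267313] [[ 0.28016532 -0.95995126 -0.00098946]
 [-0.91613887 -0.26768607  0.29838522]
 [-0.28670013 -0.08269071 -0.95444501]]
```

View pics/w1b.png

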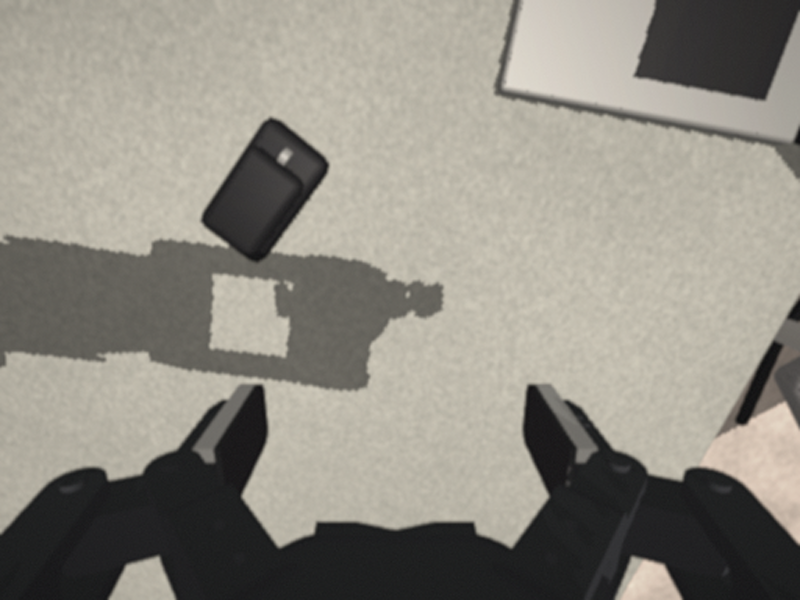

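The wrist view shows only desk and a phone, because all three moves were refused: every row needs all six keys. I'll resend them complete.

Emit:
move_arm(
  targets=[
    {"dx": 0.43, "dy": 0.84, "dz": 0.4, "rx": 0, "ry": 0, "rz": 0.065},
    {"dx": 0.43, "dy": 0.84, "dz": 0.4, "rx": 0, "ry": 0, "rz": 0.065},
    {"dx": 0.43, "dy": 0.84, "dz": 0.4, "rx": 0, "ry": 0, "rz": 0.065},
    {"dx": 0.43, "dy": 0.84, "dz": 0.4, "rx": 0, "ry": 0, "rz": 0.065},
    {"dx": 0.43, "dy": 0.84, "dz": 0.4, "rx": 0, "ry": 0, "rz": 0.065},
    {"dx": 0.43, "dy": 0.84, "dz": 0.4, "rx": 0, "ry": 0, "rz": 0.065},
    {"dx": 0.43, "dy": 0.84, "dz": 0.4, "rx": 0, "ry": 0, "rz": 0.065},
    {"dx": 0.43, "dy": 0.84, "dz": 0.4, "rx": 0, "ry": 0, "rz": 0.065},
    {"dx": 0.43, "dy": 0.84, "dz": 0.4, "rx": 0, "ry": 0, "rz": 0.065},
    {"dx": 0.43, "dy": 0.84, "dz": 0.4, "rx": 0, "ry": 0, "rz": 0.065},
  ],
)

```text
t: 1.4
tcp_pos: [0.2838, -0.3884, 0.2972]
tool_rot: [0.951, 0.309, 0.0, 0.0]
force: [0.3, 0.6, 0.5]
finger_gap: 0.998
gripper_force: 0.0
```

Emit:
move_arm(
  targets=[
    {"dx": 0.43, "dy": 0.84, "dz": 0, "rx": 0, "ry": 0, "rz": 0.065},
    {"dx": 0.43, "dy": 0.84, "dz": 0, "rx": 0, "ry": 0, "rz": 0.065},
    {"dx": 0.43, "dy": 0.84, "dz": 0, "rx": 0, "ry": 0, "rz": 0.065},
    {"dx": 0.43, "dy": 0.84, "dz": 0, "rx": 0, "ry": 0, "rz": 0.065},
    {"dx": 0.43, "dy": 0.84, "dz": 0, "rx": 0, "ry": 0, "rz": 0.065},
    {"dx": 0.43, "dy": 0.84, "dz": 0, "rx": 0, "ry": 0, "rz": 0.065},
    {"dx": 0.43, "dy": 0.84, "dz": 0, "rx": 0, "ry": 0, "rz": 0.065},
    {"dx": 0.43, "dy": 0.84, "dz": 0, "rx": 0, "ry": 0, "rz": 0.065},
    {"dx": 0.43, "dy": 0.84, "dz": 0, "rx": 0, "ry": 0, "rz": 0.065},
    {"dx": 0.43, "dy": 0.84, "dz": 0, "rx": 0, "ry": 0, "rz": 0.065},
  ],
)

```text
t: 2.65
tcp_pos: [0.391, -0.1784, 0.2969]
tool_rot: [0.885, 0.465, 0.0, 0.0]
force: [-0.0, 0.5, -0.5]
finger_gap: 1.0
gripper_force: 0.0
```

Emit:
move_arm(
  targets=[
    {"dx": 0.43, "dy": 0.84, "dz": 0, "rx": 0, "ry": 0, "rz": 0.065},
    {"dx": 0.43, "dy": 0.84, "dz": 0, "rx": 0, "ry": 0, "rz": 0.065},
    {"dx": 0.43, "dy": 0.84, "dz": 0, "rx": 0, "ry": 0, "rz": 0.065},
    {"dx": 0.43, "dy": 0.84, "dz": 0, "rx": 0, "ry": 0, "rz": 0.065},
    {"dx": 0.43, "dy": 0.84, "dz": 0, "rx": 0, "ry": 0, "rz": 0.065},
    {"dx": 0.43, "dy": 0.84, "dz": 0, "rx": 0, "ry": 0, "rz": 0.065},
    {"dx": 0.43, "dy": 0.84, "dz": 0, "rx": 0, "ry": 0, "rz": 0.065},
    {"dx": 0.43, "dy": 0.84, "dz": 0, "rx": 0, "ry": 0, "rz": 0.065},
    {"dx": 0.43, "dy": 0.84, "dz": 0, "rx": 0, "ry": 0, "rz": 0.065},
    {"dx": 0, "dy": 0, "dz": 0, "rx": 0, "ry": 0, "rz": 0},
  ],
)

```text
t: 3.9
tcp_pos: [0.4875, 0.0108, 0.2967]
tool_rot: [0.804, 0.595, 0.0, 0.0]
force: [-0.2, 0.1, 0.4]
finger_gap: 1.001
gripper_force: 0.0
```

Run:
```python
from h import *
s=sensors.sense(); print(s['t'],s['tcp_pos'],s['tool_rot'],s['q'],s['force'])
im,m=snap('wrist','w2.png'); E=np.array(m['extrinsics']); print(m['fx'],-E[:3,:3].T@E[:3,3],E[:3,:3])
np.save('w2.npy',E); cv2.imwrite('pics/w2b.png',cv2.resize(im[:,:,::-1],(800,600),interpolation=cv2.INTER_CUBIC))
```

```text
3.9 [0.4874904  0.01079463 0.29674179] [8.03562462e-01 5.95220432e-01 6.47977378e-05 5.00338426e-05] [-2.07536046e-01  2.24137818e-01  1.63056317e+00  3.18023546e-05
  1.28673080e+00  8.81714875e-02] [-0.24372503  0.14912456  0.37567005]
282.1217887475569 [0.51011633 0.08380457 0.47376026] [[ 9.56349916e-01 -2.92223894e-01  1.84744082e-04]
 [-2.78891506e-01 -9.12528377e-01  2.99184707e-01]
 [-8.72603358e-02 -2.86176793e-01 -9.54195199e-01]]
```

View pics/w2b.png

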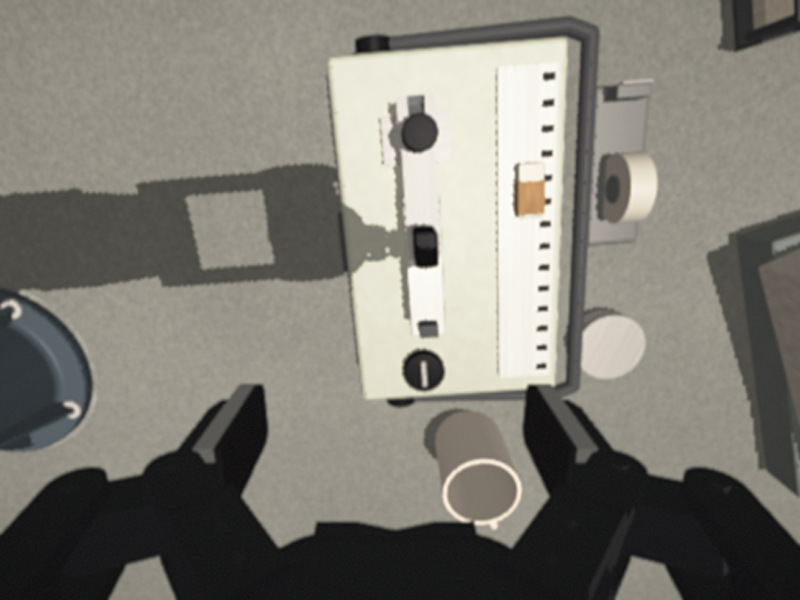

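Wrist view: knob top at (420,132), grip block at (427,247), end post at (428,329), dial at (424,371). Deck corners are near (330,60), (568,38), (578,385) and (365,398).

Run:
```python
from h import *
m=cams.camera_model('wrist'); m['extrinsics']=np.load('w2.npy')
im=cv2.imread('pics/w2.png'); g=im.max(2)
for k,(u,v) in dict(knob=(420,132),grip=(427,247),dial=(424,371)).items():
    u*=.64;v*=.64; n,l,st,c=cv2.connectedComponentsWithStats((g<70).astype(np.uint8))
    for j in range(1,n):
        if 20<st[j,4]<900 and np.hypot(*(c[j]-[u,v]))<10:
            print(k,st[j],c[j].round(1),[onz(m,*c[j],z).round(4)[:2] for z in(.08,.141,.15,.153)])
P=np.array([onz(m,u*.64,v*.64,.07) for u,v in((330,60),(568,38),(578,385),(365,398))]);print(P.round(4))
print([np.linalg.norm(P[i]-P[i-1]).round(4) for i in range(4)])
d=im[:,:,2].astype(int); b=im[30:290,200:380]
cv2.imwrite('pics/w2c.png',cv2.resize(im[50:230,220:330],None,fx=3.3,fy=3.3,interpolation=cv2.INTER_CUBIC))
print(g[135:172:1,273]); print(g[150,255:292])
```

```text
knob [257  72  22  25 270] [265.3  83.6] [array([0.5345, 0.1063]), array([0.5307, 0.1028]), array([0.5301, 0.1023]), array([0.53  , 0.1021])]
grip [264 145  16  26 358] [271.5 157.2] [array([0.5159, 0.0112]), array([0.515 , 0.0225]), array([0.5148, 0.0241]), array([0.5148, 0.0247])]
dial [259 224  25  25 397] [270.5 235.9] [array([ 0.4813, -0.105 ]), array([ 0.4858, -0.0758]), array([ 0.4864, -0.0715]), array([ 0.4867, -0.07  ])]
[[ 0.484   0.1788  0.07  ]
 [ 0.6729  0.1376  0.07  ]
 [ 0.6267 -0.1736  0.07  ]
 [ 0.4148 -0.1244  0.07  ]]
[np.float64(0.3109), np.float64(0.1934), np.float64(0.3147), np.float64(0.2176)]
[240 241 240 240 240 241 241 239 211 137  60  18  19  31  46  58  64  65
  63  63  65  62  55  42  31  24  18  20  20  22  21  20  17  17  25  76
 160]
[128 127 127 124 126 123 116 112  98  60  29  39  50  52  55  55  56  58
  58  61  63  62  57  54 108 182 218 220 230 237 237 237 238 238 238 239
 240]
```

View pics/w2c.png

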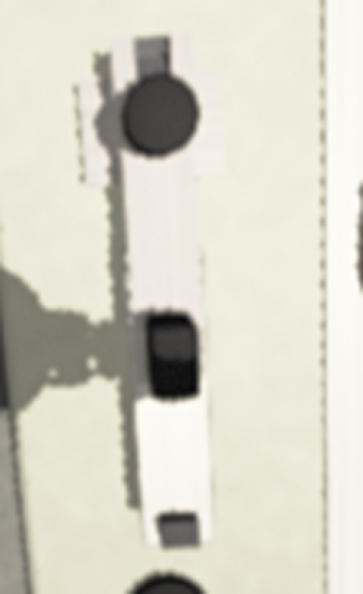

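The crop shows the knob centred at wrist px (268.6,84.5). The grip block's top -y edge is at v≈170.5 and the post at (274,210); the rail is clear around them.

Run:
```python
from h import *
m=cams.camera_model('wrist'); m['extrinsics']=np.load('w2.npy')
k=onz(m,268.6,84.5,.150); d=onz(m,271.5,236.5,.08); v=(k-d)[:2]; print(k,d,np.linalg.norm(v))
y=v/np.linalg.norm(v); x=np.array([y[1],-y[0]]); print('yaw',np.degrees(np.arctan2(-y[0],y[1])))
e=onz(m,272.6,170.5,.153)[:2]; g=e+.014*y; print('grip',g, 'rel knob x,y',(g-k[:2])@x,(g-k[:2])@y)
p1=onz(m,274,50+512/3.3,.117)[:2];p2=onz(m,274,50+547/3.3,.1255)[:2]; print('post +y base',(p1-k[:2])@y,'-y top',(p2-k[:2])@y)
# top camera check
mt=cams.camera_model('top'); ms=cams.camera_model('scene')
print('top px knob',np.array(proj(mt,k))/.64,'grip',np.array(proj(mt,[*g,.153]))/.64,'dial',np.array(proj(mt,d))/.64)
print('scene px knob',np.array(proj(ms,k-[0,0,.015]))/.64,'grip',np.array(proj(ms,[*g,.135]))/.64)
t=sensors.sense()['tcp_pos']; print('to grip units',(g-t[:2])/.025, 'x',x,'y',y)
```

```text
[0.53322373 0.10040151 0.15      ] [ 0.48245066 -0.10640798  0.08      ] 0.21295087092597662
yaw -13.793672870875305
grip [0.51509595 0.02299647] rel knob x,y 0.0008504070045003917 -0.07949486913875975
post +y base -0.14902434743035253 -y top -0.16086889198542584
top px knob [367.38191567 348.25653905] grip [422.35792081 361.85258622] dial [508.76016308 390.18437662]
scene px knob [433.75787514 242.9882102 ] grip [385.82041971 242.82280442]
to grip units [1.12046838 0.52107643] x [ 0.97116062 -0.23842621] y [0.23842621 0.97116062]
```

Emit:
move_arm(
  claw=60,
  newtons=40,
  targets=[
    {"dx": 0.28, "dy": 0.13, "dz": 0.4, "rx": 0, "ry": 0, "rz": 0.026},
    {"dx": 0.28, "dy": 0.13, "dz": -0.4, "rx": 0, "ry": 0, "rz": 0.026},
    {"dx": 0.28, "dy": 0.13, "dz": -0.4, "rx": 0, "ry": 0, "rz": 0.026},
    {"dx": 0.28, "dy": 0.13, "dz": -0.4, "rx": 0, "ry": 0, "rz": 0.026},
    {"dx": 0, "dy": 0, "dz": -0.7, "rx": 0, "ry": 0, "rz": 0},
    {"dx": 0, "dy": 0, "dz": -0.7, "rx": 0, "ry": 0, "rz": 0},
    {"dx": 0, "dy": 0, "dz": -0.7, "rx": 0, "ry": 0, "rz": 0},
    {"dx": 0, "dy": 0, "dz": -0.7, "rx": 0, "ry": 0, "rz": 0},
    {"dx": 0, "dy": 0, "dz": -0.4, "rx": 0, "ry": 0, "rz": 0},
    {"dx": 0, "dy": 0, "dz": -0.2, "rx": 0, "ry": 0, "rz": 0},
  ],
)

```text
t: 5.2
tcp_pos: [0.5152, 0.0223, 0.1906]
tool_rot: [0.788, 0.616, -0.0, -0.0]
force: [-0.1, 0.1, 0.5]
finger_gap: 0.605
gripper_force: 0.0
```

Run:
```python
from h import *
s=sensors.sense(); print(s['t'],s['tcp_pos'],s['tool_rot'],s['force'])
im,m=snap('wrist','w3.png'); np.save('w3.npy',m['extrinsics'])
g=np.array([.5151,.0230]); print('grip err',(g-s['tcp_pos'][:2])*1000)
for p in([.5151,.0230,.153],[.5332,.1004,.150]): print(np.array(proj(m,p)))
cv2.imwrite('pics/w3b.png',cv2.resize(im[:,:,::-1],(800,600),interpolation=cv2.INTER_CUBIC))
```

```text
5.2 [0.51517199 0.02226194 0.19061797] [ 7.88043560e-01  6.15619123e-01 -4.45757854e-04 -4.94395875e-04] [-0.10148575  0.09111305  0.46490796]
grip err [-0.07199077  0.73805921]
[251.89163292 205.07438465]
[250.14314913 101.26588699]
```

View pics/w3b.png

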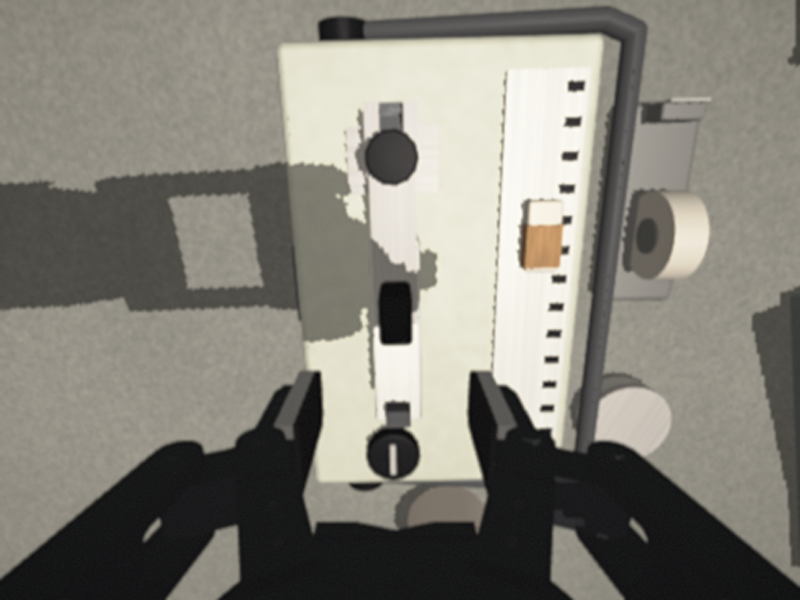

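The fingers straddle the block: block at (396,313), finger midline at about x=396, knob at (391,157), all as predicted. Descending and gripping.

Emit:
move_arm(
  targets=[
    {"dx": 0, "dy": 0.03, "dz": -0.4, "rx": 0, "ry": 0, "rz": 0},
    {"dx": 0, "dy": 0, "dz": -0.4, "rx": 0, "ry": 0, "rz": 0},
    {"dx": 0, "dy": 0, "dz": -0.4, "rx": 0, "ry": 0, "rz": 0},
    {"dx": 0, "dy": 0, "dz": -0.4, "rx": 0, "ry": 0, "rz": 0},
    {"dx": 0, "dy": 0, "dz": -0.4, "rx": 0, "ry": 0, "rz": 0},
    {"dx": 0, "dy": 0, "dz": -0.3, "rx": 0, "ry": 0, "rz": 0},
    {"dx": 0, "dy": 0, "dz": -0.2, "rx": 0, "ry": 0, "rz": 0},
    {"dx": 0, "dy": 0, "dz": -0.08, "rx": 0, "ry": 0, "rz": 0},
    {"dx": 0, "dy": 0, "dz": 0, "rx": 0, "ry": 0, "rz": 0},
    {"dx": 0, "dy": 0, "dz": 0, "rx": 0, "ry": 0, "rz": 0},
  ],
)

```text
t: 6.5
tcp_pos: [0.5156, 0.0229, 0.1273]
tool_rot: [0.788, 0.616, 0.0, 0.0]
force: [-0.5, 0.2, 0.1]
finger_gap: 0.6
gripper_force: 0.0
```

Emit:
move_arm(
  claw=0,
  newtons=40,
  targets=[
    {"dx": 0, "dy": 0, "dz": 0, "rx": 0, "ry": 0, "rz": 0},
    {"dx": 0, "dy": 0, "dz": 0, "rx": 0, "ry": 0, "rz": 0},
    {"dx": 0, "dy": 0, "dz": 0, "rx": 0, "ry": 0, "rz": 0},
    {"dx": 0, "dy": 0, "dz": 0, "rx": 0, "ry": 0, "rz": 0},
    {"dx": 0, "dy": 0, "dz": 0, "rx": 0, "ry": 0, "rz": 0},
    {"dx": 0, "dy": 0, "dz": 0, "rx": 0, "ry": 0, "rz": 0},
    {"dx": 0, "dy": 0, "dz": 0, "rx": 0, "ry": 0, "rz": 0},
    {"dx": 0, "dy": 0, "dz": 0, "rx": 0, "ry": 0, "rz": 0},
    {"dx": 0, "dy": 0, "dz": 0, "rx": 0, "ry": 0, "rz": 0},
    {"dx": 0, "dy": 0, "dz": 0, "rx": 0, "ry": 0, "rz": 0},
  ],
)

```text
t: 7.75
tcp_pos: [0.5154, 0.0229, 0.127]
tool_rot: [0.788, 0.616, -0.0, 0.0]
force: [-0.6, -0.4, -0.7]
finger_gap: -0.0
gripper_force: 0.0
```

Fingers shut on nothing; I need to look.

Run:
```python
from h import *
im,m=snap('wrist','w4.png'); np.save('w4.npy',m['extrinsics']); s=sensors.sense();print(s['finger_gap'],s['gripper_force'],s['force'],s['tcp_pos'])
im2,ms=snap('scene','s4.png')
for p in([.5151,.0230,.153],[.5332,.1004,.150],s['tcp_pos']): print(np.array(proj(m,p)),np.array(proj(ms,p)))
a=cv2.resize(im[90:384,100:400,::-1],(400,392),interpolation=cv2.INTER_CUBIC)
b=cv2.resize(im2[100:230,170:303,::-1],(400,392),interpolation=cv2.INTER_CUBIC)
cv2.imwrite('pics/w4b.png',np.hstack([a,b]))
```

```text
0.0013419847471970307 0.0 [ 1.14920166  0.66728123 -0.13322281] [0.51537524 0.02295539 0.12699725]
[251.52138149 241.9856322 ] [246.8067845  150.09349613]
[248.96853135 100.4912789 ] [277.81419142 151.09000772]
[252.06435756 224.44290489] [246.98436856 157.80000018]
```

View pics/w4b.png

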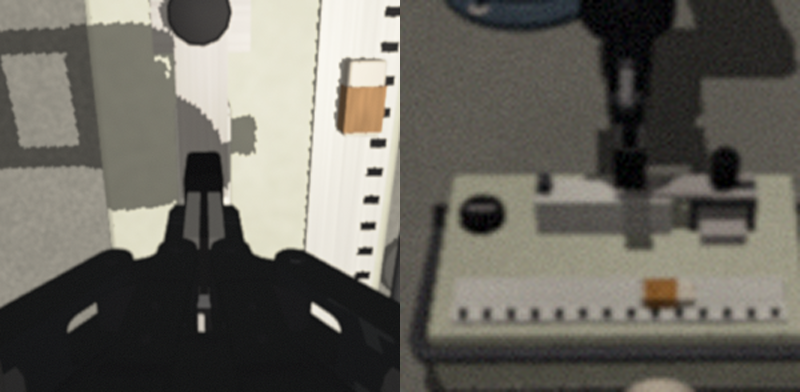

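Wrist crop: a black box still stands just ahead (+y) of the shut fingers, at crop (204,170), and the fingers meet at x≈205. The fingers have closed behind the block, or it slid, so I'll check the numbers.

Run:
```python
from h import *
m=cams.camera_model('wrist')
y=np.array([.2384,.9712]);x=np.array([.9712,-.2384]);g0=np.array([.5151,.0230])
for n in('w2','w3','w4'):
    m['extrinsics']=np.load(n+'.npy'); im=cv2.imread(f'pics/{n}.png'); g=im.max(2)
    for off in(0,.01,.02):
        g=g0+off*y
        f=lambda a,b,z:np.round(proj(m,[*(g+a*x+b*y),z]),1)
        print(n,off,'top -y',f(-.009,-.014,.153),f(.009,-.014,.153),'top +y',f(-.009,.014,.153),f(.009,.014,.153),'base +y',f(-.009,.014,.117),f(.009,.014,.117))
im=cv2.imread('pics/w4.png').max(2)
print('w4 col252 rows195-300',im[195:300,252]); print('col246',im[195:300,246]);print('row 215',im[215,230:280]);print('row228',im[228,225:285])
im=cv2.imread('pics/w3.png').max(2); print('w3 col253',im[170:235,253],'row200',im[200,235:272])
```

```text
w2 0 top -y [264.8 170.9] [280.4 170.1] top +y [263.8 146.7] [279.7 145.8] base +y [262.7 142.8] [277.1 142. ]
w2 0.01 top -y [264.5 162.4] [280.1 161.5] top +y [263.4 137.7] [279.5 136.8] base +y [262.3 134.7] [276.8 133.9]
w2 0.02 top -y [264.1 153.7] [279.9 152.9] top +y [263.  128.6] [279.2 127.7] base +y [262.  126.4] [276.6 125.6]
w3 0 top -y [241.  221.2] [262.9 221.1] top +y [240.4 188.4] [263.2 188.3] base +y [242.1 177.5] [261.8 177.4]
w3 0.01 top -y [240.8 209.8] [263.  209.7] top +y [240.2 176.1] [263.3 176. ] base +y [241.9 166.7] [261.9 166.7]
w3 0.02 top -y [240.6 198. ] [263.1 198. ] top +y [240.  163.5] [263.3 163.4] base +y [241.7 155.7] [261.9 155.6]
w4 0 top -y [236.8 262.9] [266.5 262.8] top +y [235.8 220.1] [267. 220.] base +y [238.7 200.3] [264.5 200.2]
w4 0.01 top -y [236.5 248.1] [266.7 248. ] top +y [235.4 203.7] [267.2 203.6] base +y [238.4 186.6] [264.6 186.4]
w4 0.02 top -y [236.1 232.8] [266.8 232.7] top +y [235.  186.7] [267.4 186.6] base +y [238.1 172.3] [264.7 172.2]
w4 col252 rows195-300 [109 107 108 108 108 109 109 104  87  48  16  14  15  15  16  1
[... 995 characters left out ...]
8 228 228 229]
row228 [121 121 120 121 119 119 120 118 119 120 116 104  75  41  18  17  18  19
  15  17  16  17  17  19  18  18  18  15  19  17  19  17  21  21  19  17
  17  15  19  18  16  25  62  95 107 142 196 218 217 223 227 228 228 228
 228 229 228 228 228 228]
w3 col253 [110 109 110 111 110 112 110 112 109  91  57  25  18  14  18  15  17  15
  17  16  16  22  19  19  20  22  22  19  20  18  19  18  19  20  19  19
  18  19  19  21  20  20  19  19  17  20  19  15  19  51 126 214 247 249
 248 248 247 247 247 247 247 247 246 246 246] row200 [150 123 122 124 120 114 101  66  25  15  18  20  18  17  21  20  19  18
  19  18  21  19  19  20  21  17  15  34 103 174 210 225 231 228 230 234
 234]
```

The block hasn't moved. The visible fingertips sit about 35 mm higher than the TCP reading implies: in the first wrist picture their 85 mm spread gives a depth of 0.143 m, where 0.176 m was expected. So the fingers closed above the block. I'll open and check this with the scene camera before going lower.

Emit:
move_arm(
  claw=50,
  targets=[
    {"dx": 0, "dy": 0, "dz": 0, "rx": 0, "ry": 0, "rz": 0},
    {"dx": 0, "dy": 0, "dz": 0, "rx": 0, "ry": 0, "rz": 0},
    {"dx": 0, "dy": 0, "dz": 0, "rx": 0, "ry": 0, "rz": 0},
    {"dx": 0, "dy": 0, "dz": 0, "rx": 0, "ry": 0, "rz": 0},
    {"dx": 0, "dy": 0, "dz": 0, "rx": 0, "ry": 0, "rz": 0},
    {"dx": 0, "dy": 0, "dz": 0, "rx": 0, "ry": 0, "rz": 0},
    {"dx": 0, "dy": 0, "dz": 0, "rx": 0, "ry": 0, "rz": 0},
    {"dx": 0, "dy": 0, "dz": 0, "rx": 0, "ry": 0, "rz": 0},
    {"dx": 0, "dy": 0, "dz": 0, "rx": 0, "ry": 0, "rz": 0},
    {"dx": 0, "dy": 0, "dz": 0, "rx": 0, "ry": 0, "rz": 0},
  ],
)

```text
t: 9.1
tcp_pos: [0.5154, 0.023, 0.127]
tool_rot: [0.788, 0.616, -0.0, -0.0]
force: [0.3, -1.0, 0.4]
finger_gap: 0.498
gripper_force: 0.0
```

Run:
```python
from h import *
im,m=snap('wrist','w5.png'); np.save('w5.npy',m['extrinsics']); im2,ms=snap('scene','s5.png'); s=sensors.sense()
print(s['finger_gap'],s['tcp_pos'],s['q'])
y=np.array([.2384,.9712]);x=np.array([.9712,-.2384]);t=s['tcp_pos'][:2]
for z in(.127,.135,.145,.155,.165,.175):
  for a in(-.0213,.0213):
    p=[*(t+a*x+.011*y),z]; q=[*(t+a*x-.011*y),z]; print(z,a,'wrist',np.round(proj(m,p),0),np.round(proj(m,q),0),'scene',np.round(proj(ms,p),1),np.round(proj(ms,q),1))
a=cv2.resize(im[120:312,150:350,::-1],(500,480),interpolation=cv2.INTER_CUBIC)
b=cv2.resize(im2[110:190,215:265,::-1],(300,480),interpolation=cv2.INTER_CUBIC)
cv2.imwrite('pics/w5b.png',np.clip(np.hstack([a,b]).astype(float)*1.7,0,255).astype(np.uint8))
```

```text
0.5002937496462896 [0.51536997 0.02296442 0.12699193] [-1.72344225e-01  4.82943613e-01  1.77406653e+00  2.41657255e-05
  8.84604159e-01  7.22057796e-02]
0.127 -0.0213 wrist [220. 209.] [221. 239.] scene [251.4 152.5] [243.1 152.4]
0.127 0.0213 wrist [284. 209.] [283. 239.] scene [251.  163.4] [242.4 163.3]
0.135 -0.0213 wrist [219. 214.] [220. 245.] scene [251.4 150.2] [243.  150.1]
0.135 0.0213 wrist [285. 213.] [284. 244.] scene [251. 161.] [242.4 160.9]
0.145 -0.0213 wrist [217. 220.] [218. 252.] scene [251.3 147.2] [242.9 147.1]
0.145 0.0213 wrist [287. 219.] [286. 252.] scene [250.9 158.1] [242.3 158. ]
0.155 -0.0213 wrist [215. 226.] [216. 260.] scene [251.3 144.3] [242.8 144.2]
0.155 0.0213 wrist [289. 226.] [288. 260.] scene [250.9 155.1] [242.2 155. ]
0.165 -0.0213 wrist [212. 234.] [214. 270.] scene [251.3 141.2] [242.7 141.2]
0.165 0.0213 wrist [291. 234.] [290. 269.] scene [250.9 152.1] [242.1 152. ]
0.175 -0.0213 wrist [210. 242.] [212. 280.] scene [251.2 138.2] [242.6 138.1]
0.175 0.0213 wrist [294. 242.] [292. 280.] scene [250.8 149. ] [242.  148.9]
```

View pics/w5b.png

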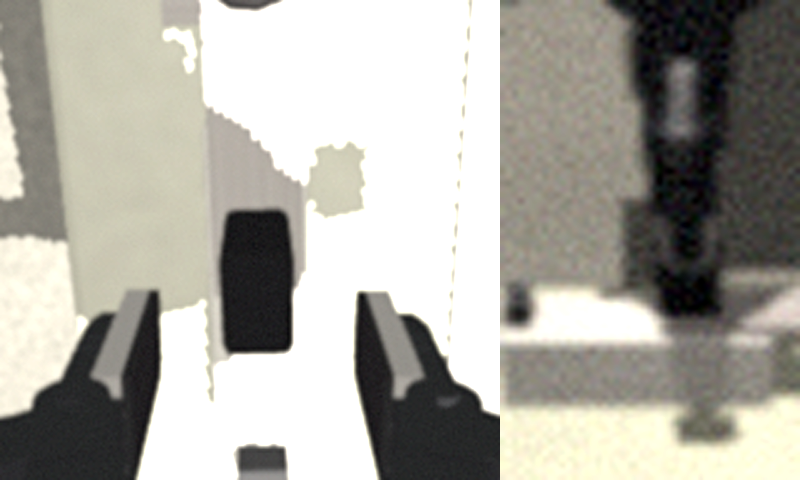

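The 50%-open tips are at px (214,236) and (293,236), which fits z≈0.166, not 0.13. The fingertips are therefore really about 33 mm higher than the reported TCP, while x and y agree with the block. I'll lower by 34 mm, watching the force, then grip.

Emit:
move_arm(
  targets=[
    {"dx": 0, "dy": 0, "dz": -0.2, "rx": 0, "ry": 0, "rz": 0},
    {"dx": 0, "dy": 0, "dz": -0.2, "rx": 0, "ry": 0, "rz": 0},
    {"dx": 0, "dy": 0, "dz": -0.2, "rx": 0, "ry": 0, "rz": 0},
    {"dx": 0, "dy": 0, "dz": -0.2, "rx": 0, "ry": 0, "rz": 0},
    {"dx": 0, "dy": 0, "dz": -0.2, "rx": 0, "ry": 0, "rz": 0},
    {"dx": 0, "dy": 0, "dz": -0.2, "rx": 0, "ry": 0, "rz": 0},
    {"dx": 0, "dy": 0, "dz": -0.16, "rx": 0, "ry": 0, "rz": 0},
    {"dx": 0, "dy": 0, "dz": 0, "rx": 0, "ry": 0, "rz": 0},
    {"dx": 0, "dy": 0, "dz": 0, "rx": 0, "ry": 0, "rz": 0},
    {"dx": 0, "dy": 0, "dz": 0, "rx": 0, "ry": 0, "rz": 0},
  ],
)

```text
t: 10.45
tcp_pos: [0.5156, 0.0229, 0.0932]
tool_rot: [0.788, 0.616, 0.0, 0.0]
force: [-0.1, -0.3, 0.1]
finger_gap: 0.499
gripper_force: 0.0
```

Emit:
move_arm(
  claw=0,
  newtons=40,
  targets=[
    {"dx": 0, "dy": 0, "dz": 0, "rx": 0, "ry": 0, "rz": 0},
    {"dx": 0, "dy": 0, "dz": 0, "rx": 0, "ry": 0, "rz": 0},
    {"dx": 0, "dy": 0, "dz": 0, "rx": 0, "ry": 0, "rz": 0},
    {"dx": 0, "dy": 0, "dz": 0, "rx": 0, "ry": 0, "rz": 0},
    {"dx": 0, "dy": 0, "dz": 0, "rx": 0, "ry": 0, "rz": 0},
    {"dx": 0, "dy": 0, "dz": 0, "rx": 0, "ry": 0, "rz": 0},
    {"dx": 0, "dy": 0, "dz": 0, "rx": 0, "ry": 0, "rz": 0},
    {"dx": 0, "dy": 0, "dz": 0, "rx": 0, "ry": 0, "rz": 0},
    {"dx": 0, "dy": 0, "dz": 0, "rx": 0, "ry": 0, "rz": 0},
    {"dx": 0, "dy": 0, "dz": 0, "rx": 0, "ry": 0, "rz": 0},
  ],
)

```text
t: 11.7
tcp_pos: [0.5154, 0.023, 0.0933]
tool_rot: [0.788, 0.616, 0.0, 0.0]
force: [-1.8, 0.8, 5.2]
finger_gap: 0.203
gripper_force: 40.1
```

Gripped at 17 mm opening with 40 N. Sliding along punch -y.

Emit:
move_arm(
  targets=[
    {"dx": -0.06, "dy": -0.243, "dz": 0, "rx": 0, "ry": 0, "rz": 0},
    {"dx": -0.06, "dy": -0.243, "dz": 0, "rx": 0, "ry": 0, "rz": 0},
    {"dx": -0.06, "dy": -0.243, "dz": 0, "rx": 0, "ry": 0, "rz": 0},
    {"dx": -0.06, "dy": -0.243, "dz": 0, "rx": 0, "ry": 0, "rz": 0},
    {"dx": -0.06, "dy": -0.243, "dz": 0, "rx": 0, "ry": 0, "rz": 0},
    {"dx": -0.06, "dy": -0.243, "dz": 0, "rx": 0, "ry": 0, "rz": 0},
    {"dx": -0.06, "dy": -0.243, "dz": 0, "rx": 0, "ry": 0, "rz": 0},
    {"dx": -0.04, "dy": -0.16, "dz": 0, "rx": 0, "ry": 0, "rz": 0},
    {"dx": 0, "dy": 0, "dz": 0, "rx": 0, "ry": 0, "rz": 0},
    {"dx": 0, "dy": 0, "dz": 0, "rx": 0, "ry": 0, "rz": 0},
  ],
)

```text
t: 12.95
tcp_pos: [0.5047, -0.0247, 0.0933]
tool_rot: [0.788, 0.616, 0.0, 0.001]
force: [1.3, 0.3, 5.3]
finger_gap: 0.198
gripper_force: 40.1
```

Emit:
move_arm(
  targets=[
    {"dx": -0.01, "dy": -0.04, "dz": 0, "rx": 0, "ry": 0, "rz": 0},
    {"dx": -0.01, "dy": -0.04, "dz": 0, "rx": 0, "ry": 0, "rz": 0},
    {"dx": -0.01, "dy": -0.04, "dz": 0, "rx": 0, "ry": 0, "rz": 0},
    {"dx": -0.01, "dy": -0.04, "dz": 0, "rx": 0, "ry": 0, "rz": 0},
    {"dx": -0.01, "dy": -0.04, "dz": 0, "rx": 0, "ry": 0, "rz": 0},
    {"dx": -0.01, "dy": -0.04, "dz": 0, "rx": 0, "ry": 0, "rz": 0},
    {"dx": -0.01, "dy": -0.04, "dz": 0, "rx": 0, "ry": 0, "rz": 0},
    {"dx": 0, "dy": 0, "dz": 0, "rx": 0, "ry": 0, "rz": 0},
    {"dx": 0, "dy": 0, "dz": 0, "rx": 0, "ry": 0, "rz": 0},
    {"dx": 0, "dy": 0, "dz": 0, "rx": 0, "ry": 0, "rz": 0},
  ],
)

```text
t: 14.2
tcp_pos: [0.5037, -0.0294, 0.0933]
tool_rot: [0.788, 0.615, 0.002, 0.0]
force: [6.4, 7.2, 5.4]
finger_gap: 0.203
gripper_force: 40.5
```

Emit:
move_arm(
  targets=[
    {"dx": -0.01, "dy": -0.04, "dz": 0, "rx": 0, "ry": 0, "rz": 0},
    {"dx": -0.01, "dy": -0.04, "dz": 0, "rx": 0, "ry": 0, "rz": 0},
    {"dx": -0.01, "dy": -0.04, "dz": 0, "rx": 0, "ry": 0, "rz": 0},
    {"dx": 0, "dy": 0, "dz": 0, "rx": 0, "ry": 0, "rz": 0},
    {"dx": 0, "dy": 0, "dz": 0, "rx": 0, "ry": 0, "rz": 0},
    {"dx": 0, "dy": 0, "dz": 0, "rx": 0, "ry": 0, "rz": 0},
    {"dx": 0, "dy": 0, "dz": 0, "rx": 0, "ry": 0, "rz": 0},
    {"dx": 0, "dy": 0, "dz": 0, "rx": 0, "ry": 0, "rz": 0},
    {"dx": 0, "dy": 0, "dz": 0, "rx": 0, "ry": 0, "rz": 0},
    {"dx": 0, "dy": 0, "dz": 0, "rx": 0, "ry": 0, "rz": 0},
  ],
)

```text
t: 15.45
tcp_pos: [0.5037, -0.0294, 0.0933]
tool_rot: [0.789, 0.614, 0.004, -0.001]
force: [9.2, 17.9, 4.4]
finger_gap: 0.206
gripper_force: 41.1
```

Run:
```python
from h import *
s=sensors.sense(); y=np.array([.2384,.9712]);x=np.array([.9712,-.2384])
print(s['t'],s['force'],s['force'][:2]@y,s['force'][:2]@x,s['ft_torque'],'moved',(s['tcp_pos'][:2]-[.5154,.0230])@y,(s['tcp_pos'][:2]-[.5154,.0230])@x)
```

```text
15.45 [ 9.1687794  17.89707919  4.39178018] 19.567480318473475 4.638054869253926 [ 2.88435878 -1.52557656  0.5240298 ] moved -0.05369984007916325 0.0011018464959956927
```

At the end stop: about 20 N of push with no further motion after 53.7 mm of travel. Releasing, rising and moving over the knob.

Emit:
move_arm(
  claw=60,
  targets=[
    {"dx": 0, "dy": 0, "dz": 0, "rx": 0, "ry": 0, "rz": 0},
    {"dx": 0, "dy": 0, "dz": 0, "rx": 0, "ry": 0, "rz": 0},
    {"dx": 0, "dy": 0, "dz": 0, "rx": 0, "ry": 0, "rz": 0},
    {"dx": 0, "dy": 0, "dz": 0, "rx": 0, "ry": 0, "rz": 0},
    {"dx": 0, "dy": 0, "dz": 0, "rx": 0, "ry": 0, "rz": 0},
    {"dx": 0, "dy": 0, "dz": 0.3, "rx": 0, "ry": 0, "rz": 0},
    {"dx": 0, "dy": 0, "dz": 0.5, "rx": 0, "ry": 0, "rz": 0},
    {"dx": 0, "dy": 0, "dz": 0.5, "rx": 0, "ry": 0, "rz": 0},
    {"dx": 0, "dy": 0, "dz": 0.4, "rx": 0, "ry": 0, "rz": 0},
    {"dx": 0, "dy": 0, "dz": 0.3, "rx": 0, "ry": 0, "rz": 0},
  ],
)

```text
t: 16.7
tcp_pos: [0.5016, -0.0336, 0.1441]
tool_rot: [0.788, 0.616, 0.0, 0.0]
force: [-0.4, -0.3, 0.1]
finger_gap: 0.598
gripper_force: 0.0
```

Emit:
move_arm(
  targets=[
    {"dx": 0.14, "dy": 0.6, "dz": 0, "rx": 0, "ry": 0, "rz": 0},
    {"dx": 0.14, "dy": 0.6, "dz": 0, "rx": 0, "ry": 0, "rz": 0},
    {"dx": 0.14, "dy": 0.6, "dz": 0, "rx": 0, "ry": 0, "rz": 0},
    {"dx": 0.14, "dy": 0.6, "dz": 0, "rx": 0, "ry": 0, "rz": 0},
    {"dx": 0.14, "dy": 0.6, "dz": 0, "rx": 0, "ry": 0, "rz": 0},
    {"dx": 0.14, "dy": 0.6, "dz": 0, "rx": 0, "ry": 0, "rz": 0},
    {"dx": 0.14, "dy": 0.6, "dz": 0, "rx": 0, "ry": 0, "rz": 0},
    {"dx": 0.14, "dy": 0.6, "dz": 0, "rx": 0, "ry": 0, "rz": 0},
    {"dx": 0.15, "dy": 0.56, "dz": 0, "rx": 0, "ry": 0, "rz": 0},
    {"dx": 0, "dy": 0, "dz": 0, "rx": 0, "ry": 0, "rz": 0},
  ],
)

```text
t: 17.95
tcp_pos: [0.5334, 0.1014, 0.143]
tool_rot: [0.788, 0.616, 0.0, 0.0]
force: [0.4, 0.4, -0.8]
finger_gap: 0.599
gripper_force: 0.0
```

Run:
```python
from h import *
s=sensors.sense(); print(s['t'],s['tcp_pos'],s['tool_rot'],s['force'])
im,m=snap('wrist','w6.png'); np.save('w6.npy',m['extrinsics']); im2,ms=snap('scene','s6.png')
print((np.array([.5332,.1004])-s['tcp_pos'][:2])*1000,'mm; proj knob',np.round(proj(m,[.5332,.1004,.150]),1))
a=cv2.resize(im[90:330,100:400,::-1],(500,400),interpolation=cv2.INTER_CUBIC)
b=cv2.resize(im2[110:190,195:255,::-1],(300,400),interpolation=cv2.INTER_CUBIC)
cv2.imwrite('pics/w6b.png',np.clip(np.hstack([a,b]).astype(float)*1.5,0,255).astype(np.uint8))
```

```text
17.95 [0.53340551 0.10144666 0.14300041] [7.87570191e-01 6.16224934e-01 1.10626909e-04 1.09229314e-04] [ 0.41694567  0.4366863  -0.77733264]
[-0.2055121  -1.04666099] mm; proj knob [252.1 230.2]
```

View pics/w6b.png

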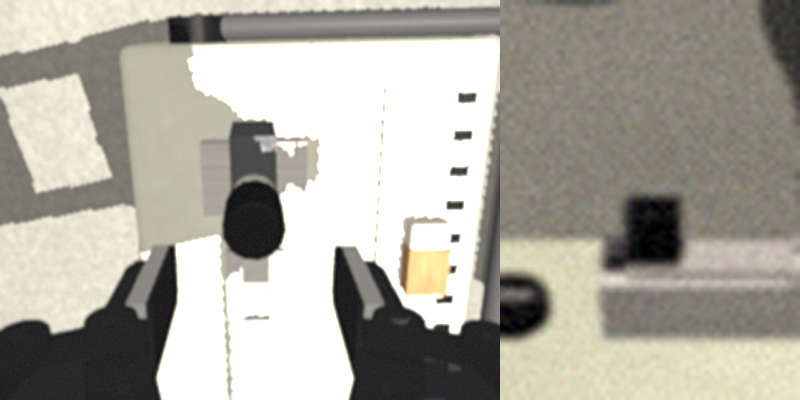

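The lock block now sits against its post (scene crop, 607-680). The knob at crop x≈253 is centred between the fingers at x≈255. Descending onto the knob.

Emit:
move_arm(
  newtons=70,
  targets=[
    {"dx": -0.01, "dy": -0.04, "dz": -0.3, "rx": 0, "ry": 0, "rz": 0},
    {"dx": 0, "dy": 0, "dz": -0.4, "rx": 0, "ry": 0, "rz": 0},
    {"dx": 0, "dy": 0, "dz": -0.4, "rx": 0, "ry": 0, "rz": 0},
    {"dx": 0, "dy": 0, "dz": -0.4, "rx": 0, "ry": 0, "rz": 0},
    {"dx": 0, "dy": 0, "dz": -0.3, "rx": 0, "ry": 0, "rz": 0},
    {"dx": 0, "dy": 0, "dz": -0.2, "rx": 0, "ry": 0, "rz": 0},
    {"dx": 0, "dy": 0, "dz": -0.1, "rx": 0, "ry": 0, "rz": 0},
    {"dx": 0, "dy": 0, "dz": -0.1, "rx": 0, "ry": 0, "rz": 0},
    {"dx": 0, "dy": 0, "dz": 0, "rx": 0, "ry": 0, "rz": 0},
    {"dx": 0, "dy": 0, "dz": 0, "rx": 0, "ry": 0, "rz": 0},
  ],
)

```text
t: 19.3
tcp_pos: [0.533, 0.0995, 0.0882]
tool_rot: [0.788, 0.616, 0.0, 0.0]
force: [0.3, 0.3, 0.5]
finger_gap: 0.602
gripper_force: 0.0
```

Emit:
move_arm(
  claw=0,
  newtons=70,
  targets=[
    {"dx": 0, "dy": 0, "dz": 0, "rx": 0, "ry": 0, "rz": 0},
    {"dx": 0, "dy": 0, "dz": 0, "rx": 0, "ry": 0, "rz": 0},
    {"dx": 0, "dy": 0, "dz": 0, "rx": 0, "ry": 0, "rz": 0},
    {"dx": 0, "dy": 0, "dz": 0, "rx": 0, "ry": 0, "rz": 0},
    {"dx": 0, "dy": 0, "dz": 0, "rx": 0, "ry": 0, "rz": 0},
    {"dx": 0, "dy": 0, "dz": 0, "rx": 0, "ry": 0, "rz": 0},
    {"dx": 0, "dy": 0, "dz": 0, "rx": 0, "ry": 0, "rz": 0},
    {"dx": 0, "dy": 0, "dz": 0, "rx": 0, "ry": 0, "rz": 0},
    {"dx": 0, "dy": 0, "dz": 0, "rx": 0, "ry": 0, "rz": 0},
    {"dx": 0, "dy": 0, "dz": 0, "rx": 0, "ry": 0, "rz": 0},
  ],
)

```text
t: 20.55
tcp_pos: [0.5326, 0.0995, 0.0885]
tool_rot: [0.788, 0.616, -0.0, -0.0]
force: [-2.3, 0.5, 5.2]
finger_gap: 0.28
gripper_force: 68.5
```

Emit:
move_arm(
  targets=[
    {"dx": 0, "dy": 0, "dz": 0.08, "rx": 0, "ry": 0, "rz": 0},
    {"dx": 0, "dy": 0, "dz": 0.08, "rx": 0, "ry": 0, "rz": 0},
    {"dx": 0, "dy": 0, "dz": 0.08, "rx": 0, "ry": 0, "rz": 0},
    {"dx": 0, "dy": 0, "dz": 0.08, "rx": 0, "ry": 0, "rz": 0},
    {"dx": 0, "dy": 0, "dz": 0.08, "rx": 0, "ry": 0, "rz": 0},
    {"dx": 0, "dy": 0, "dz": 0.08, "rx": 0, "ry": 0, "rz": 0},
    {"dx": 0, "dy": 0, "dz": 0.08, "rx": 0, "ry": 0, "rz": 0},
    {"dx": 0, "dy": 0, "dz": 0.08, "rx": 0, "ry": 0, "rz": 0},
    {"dx": 0, "dy": 0, "dz": 0, "rx": 0, "ry": 0, "rz": 0},
    {"dx": 0, "dy": 0, "dz": 0, "rx": 0, "ry": 0, "rz": 0},
  ],
)

```text
t: 21.8
tcp_pos: [0.5325, 0.0995, 0.1038]
tool_rot: [0.788, 0.616, -0.0, -0.0]
force: [0.9, 1.4, -13.2]
finger_gap: 0.281
gripper_force: 69.2
```

Emit:
move_arm(
  targets=[
    {"dx": 0, "dy": 0, "dz": 0.04, "rx": 0, "ry": 0, "rz": 0},
    {"dx": 0, "dy": 0, "dz": 0.04, "rx": 0, "ry": 0, "rz": 0},
    {"dx": 0, "dy": 0, "dz": 0.04, "rx": 0, "ry": 0, "rz": 0},
    {"dx": 0, "dy": 0, "dz": 0.04, "rx": 0, "ry": 0, "rz": 0},
    {"dx": 0, "dy": 0, "dz": 0, "rx": 0, "ry": 0, "rz": 0},
    {"dx": 0, "dy": 0, "dz": 0, "rx": 0, "ry": 0, "rz": 0},
    {"dx": 0, "dy": 0, "dz": 0, "rx": 0, "ry": 0, "rz": 0},
    {"dx": 0, "dy": 0, "dz": 0, "rx": 0, "ry": 0, "rz": 0},
    {"dx": 0, "dy": 0, "dz": 0, "rx": 0, "ry": 0, "rz": 0},
    {"dx": 0, "dy": 0, "dz": 0, "rx": 0, "ry": 0, "rz": 0},
  ],
)

```text
t: 23.05
tcp_pos: [0.5324, 0.0995, 0.1067]
tool_rot: [0.788, 0.616, -0.001, -0.0]
force: [3.7, 1.9, -25.0]
finger_gap: 0.279
gripper_force: 70.1
```

Rise is 18.2 mm and the pull is 25 N, above the 13 N spring, so the pin is at its stop. Final check by picture.

Run:
```python
from h import *
im,m=snap('wrist','w7.png'); im2,ms=snap('scene','s7.png'); s=sensors.sense(); print(s['t'],s['tcp_pos'],s['force'],s['gripper_force'])
a=cv2.resize(im[60:320,90:410,::-1],(450,366),interpolation=cv2.INTER_CUBIC)
b=cv2.resize(im2[110:190,195:305,::-1],(350,366),interpolation=cv2.INTER_CUBIC)
cv2.imwrite('pics/w7b.png',np.clip(np.hstack([a,b]).astype(float)*1.6,0,255).astype(np.uint8))
```

```text
23.15 [0.53243029 0.09945622 0.10671951] [  3.0848335    1.86730611 -25.19616197] 70.09000539779663
```

View pics/w7b.png

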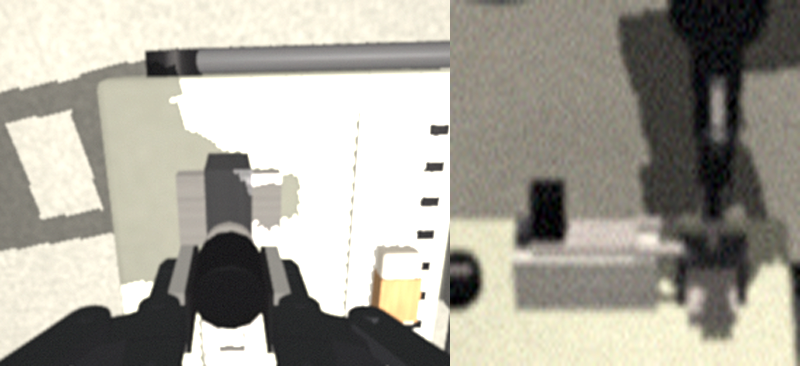

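The knob (crop 228,280) is held between both fingers, the lock block (crop 547,205) is against its post with the fork clear, and the eraser is undisturbed. Handing in.

```bash
python3 -c "
from station import order; print(order.sign_off())"
```

```text
the job is handed in; nothing more can be done
None
```

The job is handed in at about 23 s: the lock is against its end stop, and the fingers hold the die pin up at its stop by the knob (18.2 mm rise, about 25 N pull).

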